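# Snap the lid of the large counter tub shut

### The arm

A 6-joint arm with a two-finger parallel gripper is mounted at the origin on the work surface. World frame = base frame: x ahead of the robot, y to its left, z up, the work surface at z = 0. Lengths are in m, angles in degrees, forces in N, time in s.
With the tool pointing down it reaches from about 0.25 to 0.725 m from the base axis. Payload 9.7 kg.
Tool frame: the origin (TCP) lies on the centre line of the jaws, within the pads' length; the fingertips stand 19 mm ahead of it and the grasp point (between the pads) is the TCP; z points along the fingers, y is the direction in which the jaws open and shut (so a half turn about z gives the same grasp; the last joint's range is limited). The gripper opens to 85 mm and grips with 20 to 120 N. Pads are 22 mm wide; open, the fingers measure 114 mm over their backs; the gripper's body (76 mm by 85 mm) begins 54 mm behind the grasp point. The pads swing forward as they close: fully open they stand 13 mm farther back than shut.
Start: joints at [70.531, 4.979, 10.078, 95.1, 0, 90], TCP at [0.183, 0.519, 0.25] pointing down, gripper open.
Joint ranges: [-179.16, 179.16], [-48.56, 103.87], [-65.8, 70.77], [-126.05, 130.52], [-82.76, 87.17], [-180, 180]. Speed limits (degrees/s): [127.2, 127.2, 147.25, 180, 180, 180].

### API

Orientations are given as [roll, pitch, yaw] about the fixed x, y, z axes, in that order (R = Rz(yaw) Ry(pitch) Rx(roll)).
In Python, from workcell import bot gives the robot as it stands.
- The arm moves only by the tool servo_tool, never from a script. Its argument "motion" is a list that holds one entry, the list of rows, each a list of 6 numbers: the shift along the tool's x, y, z in mm, then the turn, a rotation vector about the tool's x, y, z in rad. A call has 1 to 5 rows; each row shifts and turns the commanded pose from where the row before left it, along the tool's axes as they then stand; what a row does not reach is not made up. A row lasts 1/10 s, in which the tool goes at most 50 mm and 8.59 degrees, less where a joint would pass 70% of its speed; a pose out of reach is approached as far as the arm can. A call is refused whole if a number of a shift passes 50 or a number of a turn 0.15, either way. A call with a gripper value outside its range is refused whole. "gripper" is the finger opening in mm, from 0 to 85.4, set as the call begins (left out, the last holds). The fingers move at their own pace and stop on an object; "newtons" is the grip in N (left out, the last holds). Time passes only in rows, so rows that do not move let the fingers close. It gives the time, the measured TCP pose, the force and the opening at its end, in the units of the state.
- bot.get_obs(): the state, without advancing time (a new reading comes with each control period).
- bot.camera(name): name is "side" or "top" or "wrist"; returns a dict with "color" (480x640x3 uint8, red, green, blue), "fx", "fy", "cx", "cy" (pixels), "k1" (the pictures are not rectified: a ray, as slopes to the right and down, at radius r is drawn at 1 + k1 r^2 times it, then the intrinsics apply), "R" (3x3) and "t" (3): a world point X has camera coordinates R X + t. Camera axes: x right, y down, z forward; pixel columns grow to the right and rows downward; lengths in m; the calibration is good to about 2 mm. A picture is of the moment at which its call begins. There is no depth.
- bot.job_done(): hands the job in, once; it reports no verdict.
Trained networks look in a picture, given as the dict that the camera call returned (one of the last four; its "shot" number tells which), for a name from the list of things; names that differ only in an ending like _2 or _b are one class to them, and where a whole thing is asked for, a point or a joint stands for the part that bears it (a point fixed in the world has none). Each returns a list of dicts, best first, with "confidence" (0 to 1); they miss things now and then, are a little off and sometimes report something else, mostly with a low value. They report only what shows in the picture. A call takes as long as a camera call. They do not tell look-alikes from the thing itself.
- bot.look_for(picture, label): "rect" ([left, top, width, height] in pixels, round what is visible of it).
The state is a dict: "time": time; "q": joint angles; "qd": joint speeds; "joint_efforts": joint torques, N m; "ee_pos": TCP position; "tcp_rot": TCP orientation; "wrist_force": force on the tool from outside, world axes, zero at the start; "torque": the same for the moment, N m; "opening": finger opening in m.
Only numpy, scipy, OpenCV 4.12 (cv2) and the standard library are available. Lean on these libraries where they do the work, as an engineer would, in place of code of your own. Each camera call takes 0.05 s, during which the arm holds its last target.

### The job

The large round tub of counters is ready to be put away: its lid is on, but its three snap tabs still stand up. Press each of the large tub's tabs down until it is fully home, lying flat. Leave the small tub, which is still in use, alone.

Things in the scene. Friction and masses are not known exactly. Their poses are not given: they have to be found in the camera images.
- large_tub_pad0 (a point): press point on the first grey tab of the LARGE tub (clear, round, 164 mm across, white lid whose top is 78 mm up; does not shift), at any heading. The tab, 46 long x 40 wide x 4 mm, is hinged on the lid 58 mm from the tub's axis, reaches 22 mm past the rim, starts tilted up 14 to 20 degrees, outer end highest. Point: mid-width on its top face, 30 mm from the hinge; 91 to 94 mm above the table when up, 84 mm when flat
- large_tub_pad1 (a point): the same point on the large tub's second tab, identical, 120 degrees counter-clockwise (from above) from the first. Pressed straight down at the point, a tab resists stiffly with a steady 5 N or so all the way, stays where it is left, and is fully engaged when flat, at its hard stop, its top still 6 mm above the lid's top
- large_tub_pad2 (a point): the same point on the large tub's third tab, identical, 120 degrees clockwise (from above) from the first. All three points lie about 86 mm from the tub's axis; each point's x axis points outwards from it
- small_tub: the SMALL tub, to be left alone: same make, 100 mm across (144 mm over its tabs), 60 mm high to the lid's top, 78 mm to the raised tab ends, its own three tabs standing up; on the other side of the robot's centre line from the large one. Origin at the centre of its underside, z up; it does not shift
Mind the look-alikes: they are no part of the job. What is shaped like the part that bears large_tub_pad0 but purple is not meant.

How it is judged:
By the outcome, as a careful person would: the job done as asked, in the order asked, and still so for the second after the job is handed in, with the robot touching nothing.
It also fails if it takes over 35 s, if anything falls off the work surface, if the arm or the gripper's body presses on something with over 40 N, if the wrist force passes 120 N, or if a joint passes its speed limit or range.

## Working session

There is one attempt and no reset: what is moved stays moved. The work goes in short steps, Python scripts to look and compute and a tool call to move; the robot and the scene stay as the last step left them, time stands still between calls to the robot, and variables do not carry over. Pictures are saved under pics/ and viewed, and the job is handed in when it is done.

Besides the shell and the picture viewer there is one more tool, called by a JSON object that holds its "op" and its "data", one argument or row to a line. servo_tool: Moves the arm, as the interface text tells. Its arguments: {"type":"object","properties":{"motion":{"type":"array","items":{"type":"array","items":{"type":"array","items":{"type":"number"}}}},"gripper":{"type":"number"},"newtons":{"type":"number"}},"required":["motion"]}

```bash
mkdir -p pics; ls
cat > h.py <<'E'
import numpy as np,cv2
from workcell import bot
def save(p,n): cv2.imwrite('pics/'+n+'.png',p['color'][:,:,::-1])
E
python3 - <<'E'
from h import *
import pickle
o=bot.get_obs();print(o)
P={}
for n in['top','side']:
    p=bot.camera(n);save(p,n+'0');P[n]=p
    print(n,{k:v for k,v in p.items() if k!='color'})
    for l in['large_tub_pad0','small_tub']:
        print(l,bot.look_for(p,l))
pickle.dump(P,open('P0.pkl','wb'))
E
```

```text
pics
{'time': 0.0, 'q': array([ 7.05312375e+01,  5.01124302e+00,  1.00341719e+01,  9.50992554e+01,
       -6.46673617e-04,  8.99989064e+01]), 'qd': array([ 0.04754119, -0.01609529,  0.06689518,  0.01655798, -0.08584571,
        0.08791198]), 'joint_efforts': array([-2.09537211e-03, -5.20403731e+01,  4.64792204e+01,  1.69716740e-02,
       -1.19624356e-04,  2.12589651e-05]), 'ee_pos': array([0.18324613, 0.51836009, 0.24957915]), 'tcp_rot': array([-1.79923673e+02,  6.45216268e-04,  1.60532332e+02]), 'wrist_force': array([-0.09929084,  0.03560879,  0.40326034]), 'torque': array([-0.0306055 ,  0.00941276,  0.01751994]), 'opening': 0.08548993709208066}
top {'fx': 482.56370528539514, 'fy': 482.56370528539514, 'cx': 319.50324574711055, 'cy': 237.25066699744787, 'k1': -0.133510552089952, 'R': array([[-2.95282036e-02, -9.99559705e-01, -2.91213801e-03],
       [-9.91739660e-01,  2.96607574e-02, -1.24790571e-01],
       [ 1.24822003e-01, -7.96758639e-04, -9.92178831e-01]]), 't': array([-0.04499797,  0.42552047,  0.89365421]), 'shot': 1}
large_tub_pad0 [{'rect': [373.8, 144.5, 30.5, 31.8], 'conf
[... 781 characters left out ...]
881e-01, -7.27178791e-01],
       [ 4.00489951e-01,  6.06957020e-01, -6.86448087e-01]]), 't': array([-0.38168952,  0.18756569,  1.22179379]), 'shot': 2}
large_tub_pad0 [{'rect': [459.7, 304.4, 27.2, 20.3], 'confidence': 0.9}, {'rect': [388.6, 235.9, 21.0, 13.8], 'confidence': 0.82}, {'rect': [397.3, 279.3, 26.1, 27.0], 'confidence': 0.82}, {'rect': [340.7, 211.5, 24.0, 21.7], 'confidence': 0.74}, {'rect': [410.2, 336.9, 28.6, 23.3], 'confidence': 0.71}, {'rect': [315.5, 340.7, 23.1, 24.4], 'confidence': 0.68}, {'rect': [331.4, 249.9, 27.5, 21.1], 'confidence': 0.57}, {'rect': [251.7, 375.9, 32.7, 23.5], 'confidence': 0.55}]
small_tub [{'rect': [274.1, 165.5, 46.4, 43.0], 'confidence': 0.67}]
```

View pics/top0.png

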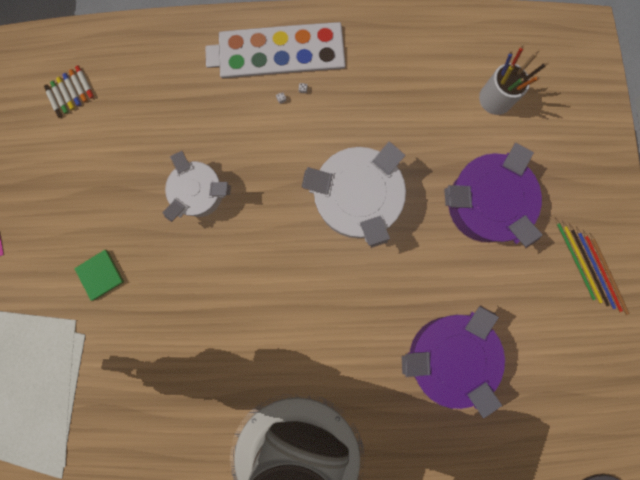

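View pics/side0.png

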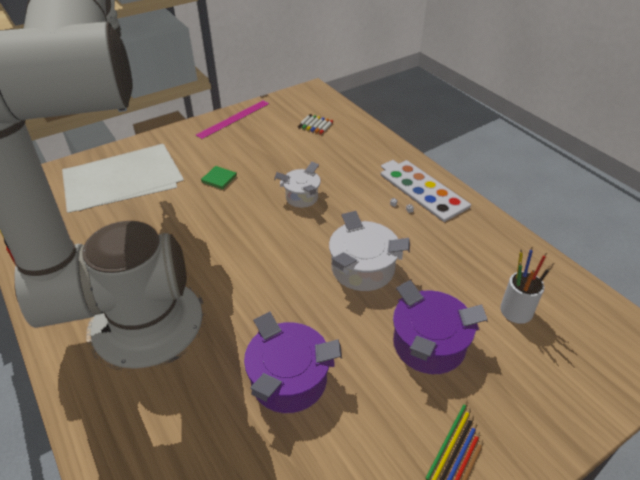

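Two pictures show one large white tub, at top (360,193) and side (365,250), with grey tabs at top (389,159), (375,231) and (319,182). Two purple look-alike tubs are at top (497,197) and (458,360), and the small tub is at (193,189). The white one of about 90 px fits. I'll confirm it in a crop.

Run:
```python
import pickle,cv2,numpy as np
P=pickle.load(open('P0.pkl','rb'))
a=P['top']['color'][130:255,285:425,::-1];b=P['side']['color'][200:300,315:420,::-1]
a=cv2.resize(a,(560,500),interpolation=cv2.INTER_CUBIC)[:, :400*2]
b=cv2.resize(b,(420,400),interpolation=cv2.INTER_CUBIC)
a=cv2.resize(a,(380,339));
c=np.zeros((400,800,3),np.uint8);c[:339,:380]=a;c[:400,380:]=b
cv2.imwrite('pics/crop0.png',c)
```

```text
(no output)
```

View pics/crop0.png

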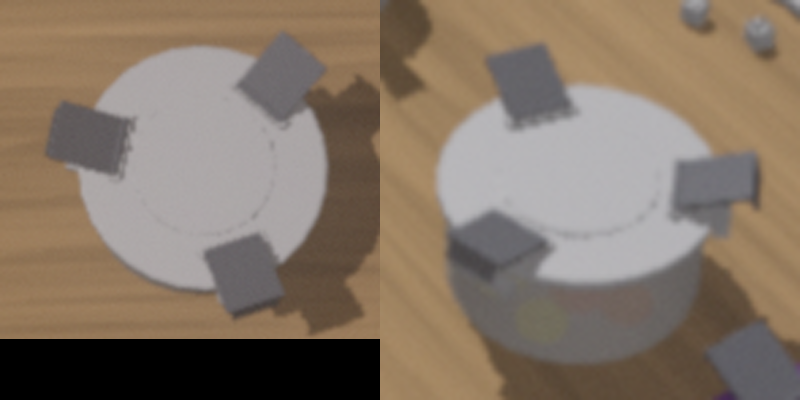

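```bash
cat >> h.py <<'E'
def proj(p,X):
    X=np.atleast_2d(X);c=X@p['R'].T+p['t'];s=c[:,:2]/c[:,2:]
    s=s*(1+p['k1']*(s**2).sum(1,keepdims=True))
    return s*[p['fx'],p['fy']]+[p['cx'],p['cy']]
def tab(cx,cy,a,t,w=.020):
    e=np.array([np.cos(a),np.sin(a),0]);n=np.array([-np.sin(a),np.cos(a),0]);z=np.array([0,0,1.])
    u=e*np.cos(t)+z*np.sin(t);v=-e*np.sin(t)+z*np.cos(t)
    h=np.array([cx,cy,.084])+.058*e
    return np.array([h+l*u+s*w*n+d*v for d in(0,-.004) for l,s in((0,-1),(.046,-1),(.046,1),(0,1))])
def point(cx,cy,a,t):
    e=np.array([np.cos(a),np.sin(a),0]);return np.array([cx,cy,.084])+e*(.058+.03*np.cos(t))+[0,0,.03*np.sin(t)]
E
cat > fit.py <<'E'
from h import *
import pickle
from scipy.optimize import least_squares
P=pickle.load(open('P0.pkl','rb'))
D={'top':[(373.8,144.5,30.5,31.8),(361.4,215.7,29.4,33.2),(302.9,168,36.2,28.5)],
'side':[(388.6,235.9,21,13.8),(331.4,249.9,27.5,21.1),(340.7,211.5,24,21.7)]}
# order: a0, clockwise next, next (top view = from above)
def res(q,full=False):
    cx,cy,a=q[:3];r=[]
    for n in D:
        for i in range(3):
            m=proj(P[n],tab(cx,cy,a-i*2*np.pi/3,q[3+i]))
            lo,hi=m.min(0),m.max(0);d=D[n][i]
            r+=[lo[0]-d[0],lo[1]-d[1],hi[0]-d[0]-d[2],hi[1]-d[1]-d[3]]
    r=np.array(r)
    if full:return r.reshape(-1,4)
    return np.r_[r,(np.array(q[3:])-.3)/.05]
best=None
for a0 in np.arange(-3,3,.5):
    s=least_squares(res,[.45,-.1,a0,.3,.3,.3],loss='soft_l1')
    if best is None or s.cost<best.cost:best=s
q=best.x;print(best.cost,q[:2],np.degrees(q[2:]));print(res(q,True).round(1))
np.save('q.npy',q)
for i in range(3):print(i,np.degrees(q[2]-i*2*np.pi/3)%360,point(q[0],q[1],q[2]-i*2*np.pi/3,q[3+i]))
out=[]
for n,(x,y) in {'top':(290,120),'side':(310,190)}.items():
    im=cv2.resize(P[n]['color'][y:y+130,x:x+130,::-1],None,fx=3,fy=3,interpolation=cv2.INTER_CUBIC)
    T=lambda X:((proj(P[n],X)-[x,y]+.5)*3).astype(int)
    th=np.linspace(0,2*np.pi,100)
    cv2.polylines(im,[T(np.c_[q[0]+.082*np.cos(th),q[1]+.082*np.sin(th),0*th+.078])],True,(0,0,255))
    for i in range(3):
        cv2.polylines(im,[T(tab(q[0],q[1],q[2]-i*2*np.pi/3,q[3+i])[:4])],True,(0,255,0))
    out.append(im)
cv2.imwrite('pics/fit.png',np.hstack(out))
E
python3 fit.py
```

```text
24.440291521175862 [ 0.49809303 -0.13563271] [316.98659562  19.26086149  14.0329679   15.95674199]
[[-0.3 -2.9  2.5 -1. ]
 [ 0.   2.2  0.8 -0.4]
 [ 0.1  0.4 -7.1 -0.3]
 [ 0.6  1.6  0.6  3.4]
 [-0.6  2.7 -1.8 -1.3]
 [-0.1 -1.2 -1.8 -3. ]]
0 316.98659562065336 [ 0.56121029 -0.19451812  0.09389609]
1 196.98659562065336 [ 0.41478844 -0.16108017  0.0912744 ]
2 76.98659562065338 [ 0.51764849 -0.05101901  0.09224735]
```

View pics/fit.png

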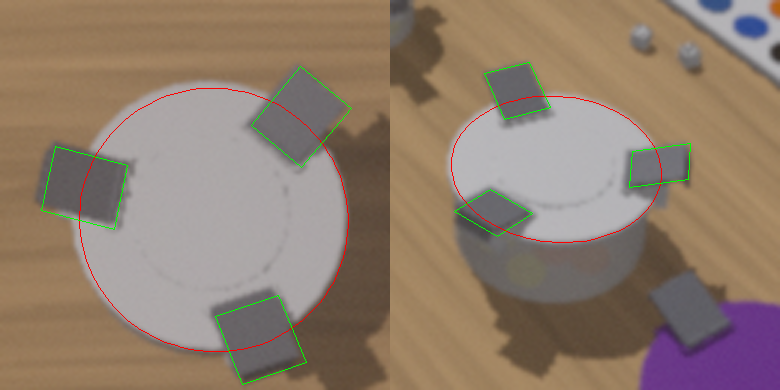

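The overlay shows the model about 2 px low and right of the lid in the top view (lid edge near (75,215) in the crop). I'll refine it on the masks.

```bash
cat > fit2.py <<'E'
from h import *
import pickle
from scipy.optimize import minimize
P=pickle.load(open('P0.pkl','rb'));q0=np.load('q.npy')
W={'top':(290,120,130,130),'side':(310,190,115,100)};S=4
L={}
for n,(x,y,w,h) in W.items():
    im=cv2.resize(P[n]['color'][y:y+h,x:x+w],None,fx=S,fy=S,interpolation=cv2.INTER_LINEAR)
    hsv=cv2.cvtColor(im,cv2.COLOR_RGB2HSV);s,v=hsv[...,1].astype(int),hsv[...,2].astype(int)
    lab=np.zeros(s.shape,np.uint8);lab[(s<45)&(v>135)]=1;lab[(s<50)&(v<=130)&(v>70)]=2
    L[n]=lab
    cv2.imwrite(f'pics/lab_{n}.png',lab*120)
def render(n,q,off):
    x,y,w,h=W[n];m=np.zeros((h*S,w*S),np.uint8)
    T=lambda X:np.round(((proj(P[n],X)+off-[x,y]+.5)*S)*16).astype(np.int32)
    th=np.linspace(0,2*np.pi,100)
    cv2.fillPoly(m,[T(np.c_[q[0]+.082*np.cos(th),q[1]+.082*np.sin(th),0*th+.078])],1,shift=4)
    for i in range(3):
        cv2.fillConvexPoly(m,cv2.convexHull(T(tab(q[0],q[1],q[2]-i*2*np.pi/3,q[3+i]))),2,shift=4)
    return m
def cost(z,names):
    q=z*sc;return sum((render(n,q,0)!=L[n]).mean()*100 for n in names)+.01*(((q[3:]-.3)/.05)**2).sum()
sc=np.array([.003,.003,.03,.05,.05,.05])
for names in(['top','side'],['top'],['side']):
    z=q0/sc
    for k in range(3):
        s=minimize(cost,z,args=(names,),method='Nelder-Mead',options=dict(initial_simplex=np.vstack([z]+[z+1.5*d for d in np.eye(6)]),maxiter=600));z=s.x
    q=z*sc;print(names,s.fun,q[:2],np.degrees(q[2:]))
    if len(names)==2:
        np.save('q.npy',q)
        for i in range(3):print(i,point(q[0],q[1],q[2]-i*2*np.pi/3,q[3+i]))
        out=[]
        for n in W:
            x,y,w,h=W[n];im=cv2.resize(P[n]['color'][y:y+h,x:x+w,::-1],None,fx=S,fy=S);m=render(n,q,0)
            for c in(1,2):
                k,_=cv2.findContours((m==c).astype(np.uint8),0,2);cv2.drawContours(im,k,-1,(0,255,0) if c==2 else (0,0,255),1)
            out.append(cv2.resize(im,(400,400*h//w)) )
        hh=min(o.shape[0] for o in out);hh=400
        cv2.imwrite('pics/fit2.png',np.hstack([cv2.copyMakeBorder(o,0,hh-o.shape[0],0,0,0) for o in out]))
E
python3 fit2.py
```

```text
['top', 'side'] 19.573666473092576 [ 0.49976237 -0.13313327] [316.76653078  18.28316951  12.26532368  12.52982718]
0 [ 0.56277301 -0.1923735   0.09341141]
1 [ 0.41615907 -0.15832131  0.09037317]
2 [ 0.51974372 -0.04816561  0.09050843]
['top'] 2.974109459993283 [ 0.50092858 -0.13318713] [316.51885534  16.6698978   17.58220566  16.49296338]
['side'] 15.6302050363166 [ 0.49642953 -0.13449858] [316.62699866  19.52684053  11.23665696  15.87089552]
```

View pics/fit2.png

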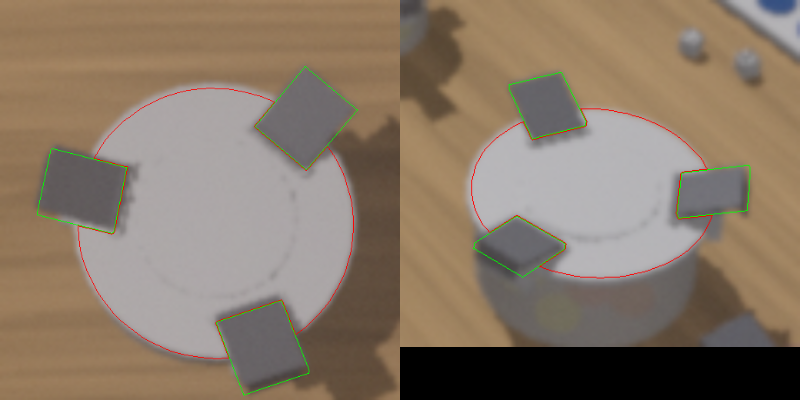

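Now the fit matches in both views: centre ≈ (0.4995, −0.133), and points A (0.563,−0.192), B (0.416,−0.158), C (0.520,−0.048). I'll shut the fingers and travel high to C first.

{"op": "servo_tool", "data": {
  "motion": [
    [[-33.7, -28.1, 0, 0, 0, 0], [-33.7, -28.1, 0, 0, 0, 0], [-33.7, -28.1, 0, 0, 0, 0], [-33.7, -28.1, 0, 0, 0, 0], [-33.7, -28.1, 0, 0, 0, 0]]
  ],
  "gripper": 0,
  "newtons": 40
}}

```text
time: 0.8
ee_pos: [0.2958, 0.3284, 0.2503]
tcp_rot: [180.0, 0.0, 160.6]
wrist_force: [1.0, -0.2, 0.2]
opening: 0.0123
```

{"op": "servo_tool", "data": {
  "motion": [
    [[-33.7, -28.1, 0, 0, 0, 0], [-33.7, -28.1, 0, 0, 0, 0], [-33.7, -28.1, 0, 0, 0, 0], [-33.7, -28.1, 0, 0, 0, 0], [-33.7, -28.1, 0, 0, 0, 0]]
  ]
}}

```text
time: 1.3
ee_pos: [0.4079, 0.1396, 0.2505]
tcp_rot: [180.0, 0.0, 160.5]
wrist_force: [0.9, 0.2, -0.3]
opening: -0.0001
```

{"op": "servo_tool", "data": {
  "motion": [
    [[-33.7, -28.1, 0, 0, 0, 0], [-33.7, -28.1, 0, 0, 0, 0], [-33.7, -28.1, 0, 0, 0, 0], [-33.7, -28.1, 0, 0, 0, 0], [-33.7, -28.1, 0, 0, 0, 0]]
  ]
}}

```text
time: 1.8
ee_pos: [0.52, -0.0492, 0.2504]
tcp_rot: [180.0, 0.0, 160.5]
wrist_force: [1.1, 0.8, 0.9]
opening: 0.0
```

{"op": "servo_tool", "data": {
  "motion": [
    [[0, 0, 35, 0, 0, 0], [0, 0, 35, 0, 0, 0], [0, 0, 35, 0, 0, 0], [0, 0, 17, 0, 0, 0], [0, 0, 0, 0, 0, 0]]
  ]
}}

```text
time: 2.3
ee_pos: [0.5179, -0.0473, 0.1255]
tcp_rot: [-179.9, -0.3, 160.5]
wrist_force: [-0.6, -0.3, 0.1]
opening: 0.0003
```

Run:
```python
from h import *
out=[]
p=bot.camera('side');a=cv2.resize(p['color'][180:300,300:440,::-1],(420,360))
b=bot.camera('wrist')['color'][:,:,::-1];b=cv2.resize(b,(380,285))
c=np.zeros((360,800,3),np.uint8);c[:,:420]=a;c[:285,420:]=b;cv2.imwrite('pics/c1.png',c);print(bot.get_obs()['wrist_force'],bot.get_obs()['ee_pos'])
```

```text
[-0.66690395 -0.16465265 -0.24467022] [ 0.51949115 -0.04732972  0.12892195]
```

View pics/c1.png

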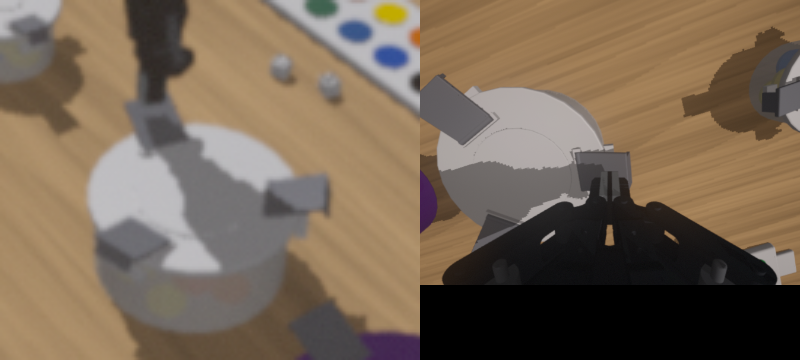

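The side crop puts the fingertips over the far tab at about (150,100). The wrist view puts them on its mid-width at about (608,185). I'll press slowly.

{"op": "servo_tool", "data": {
  "motion": [
    [[0, 0, 5, 0, 0, 0], [0, 0, 5, 0, 0, 0], [0, 0, 5, 0, 0, 0], [0, 0, 3, 0, 0, 0], [0, 0, 2, 0, 0, 0]]
  ]
}}

```text
time: 2.9
ee_pos: [0.5198, -0.0471, 0.1087]
tcp_rot: [180.0, 0.1, 160.5]
wrist_force: [1.1, 2.6, 5.0]
opening: -0.0002
```

{"op": "servo_tool", "data": {
  "motion": [
    [[0, 0, 2, 0, 0, 0], [0, 0, 1, 0, 0, 0], [0, 0, 1, 0, 0, 0]]
  ]
}}

```text
time: 3.2
ee_pos: [0.5198, -0.0471, 0.1047]
tcp_rot: [180.0, 0.0, 160.5]
wrist_force: [1.2, 1.9, 3.8]
opening: 0.0002
```

{"op": "servo_tool", "data": {
  "motion": [
    [[0, 0, 1, 0, 0, 0], [0, 0, 0.5, 0, 0, 0], [0, 0, 0, 0, 0, 0]]
  ]
}}

```text
time: 3.5
ee_pos: [0.5197, -0.0472, 0.103]
tcp_rot: [180.0, 0.0, 160.5]
wrist_force: [1.9, 3.9, 5.9]
opening: -0.0003
```

{"op": "servo_tool", "data": {
  "motion": [
    [[0, 0, 0.5, 0, 0, 0], [0, 0, 0.5, 0, 0, 0], [0, 0, 0, 0, 0, 0]]
  ]
}}

```text
time: 3.8
ee_pos: [0.5198, -0.0472, 0.1029]
tcp_rot: [180.0, 0.1, 160.5]
wrist_force: [-1.6, 3.5, 12.7]
opening: -0.0
```

{"op": "servo_tool", "data": {
  "motion": [
    [[0, 0, 0.5, 0, 0, 0], [0, 0, 0.5, 0, 0, 0], [0, 0, 0, 0, 0, 0]]
  ]
}}

```text
time: 4.1
ee_pos: [0.5198, -0.0472, 0.1029]
tcp_rot: [179.9, 0.1, 160.5]
wrist_force: [-4.3, 3.5, 18.5]
opening: -0.0002
```

Hard stop confirmed: the force climbed from 4 to 18 N with z constant at 0.1029. I'll lift and go to A.

{"op": "servo_tool", "data": {
  "motion": [
    [[0, 0, -35, 0, 0, 0], [-22.2, -30.5, 0, 0, 0, 0], [-22.2, -30.5, 0, 0, 0, 0], [-22.2, -30.5, 0, 0, 0, 0], [-22.3, -30.7, 0, 0, 0, 0]]
  ]
}}

```text
time: 4.6
ee_pos: [0.5621, -0.1939, 0.135]
tcp_rot: [-179.9, -0.1, 160.5]
wrist_force: [0.3, -0.1, 0.8]
opening: 0.0003
```

{"op": "servo_tool", "data": {
  "motion": [
    [[0, 0, 0, 0, 0, 0], [0, 0, 0, 0, 0, 0]]
  ]
}}

```text
time: 4.8
ee_pos: [0.5618, -0.193, 0.1346]
tcp_rot: [-180.0, -0.1, 160.4]
wrist_force: [0.4, 0.3, 0.8]
opening: 0.0002
```

Run:
```python
from h import *
p=bot.camera('side');a=cv2.resize(p['color'][180:300,300:440,::-1],(420,360))
b=bot.camera('wrist')['color'][:,:,::-1];b=cv2.resize(b,(380,285))
c=np.zeros((360,800,3),np.uint8);c[:,:420]=a;c[:285,420:]=b;cv2.imwrite('pics/c2.png',c);print(bot.get_obs()['wrist_force'],bot.get_obs()['ee_pos'])
```

```text
[-0.36395904  0.93727456 -0.02308353] [ 0.56199838 -0.19172124  0.13527883]
```

View pics/c2.png

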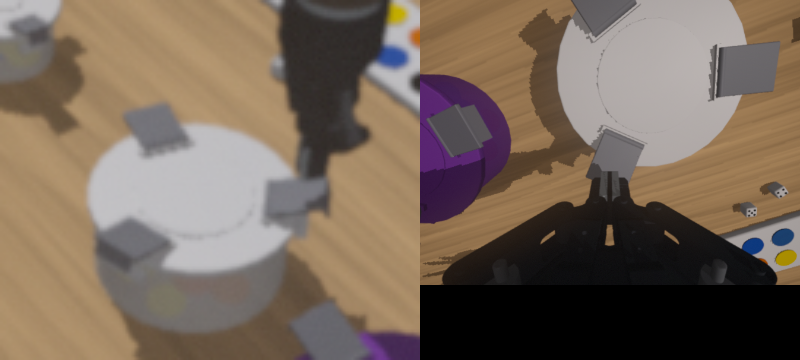

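The fingers are over tab A (wrist (612,165)). I'll press it the same way.

{"op": "servo_tool", "data": {
  "motion": [
    [[0, 0, 8, 0, 0, 0], [0, 0, 7, 0, 0, 0], [0, 0, 4, 0, 0, 0], [0, 0, 4, 0, 0, 0], [0, 0, 3, 0, 0, 0]]
  ]
}}

```text
time: 5.4
ee_pos: [0.563, -0.1923, 0.1102]
tcp_rot: [-180.0, 0.1, 160.5]
wrist_force: [2.7, -2.2, 5.2]
opening: -0.0002
```

{"op": "servo_tool", "data": {
  "motion": [
    [[0, 0, 2, 0, 0, 0], [0, 0, 2, 0, 0, 0], [0, 0, 1, 0, 0, 0], [0, 0, 1, 0, 0, 0], [0, 0, 0, 0, 0, 0]]
  ]
}}

```text
time: 5.9
ee_pos: [0.5626, -0.1922, 0.1037]
tcp_rot: [180.0, 0.0, 160.5]
wrist_force: [2.4, -2.1, 3.2]
opening: -0.0001
```

{"op": "servo_tool", "data": {
  "motion": [
    [[0, 0, 0.7, 0, 0, 0], [0, 0, 0.7, 0, 0, 0], [0, 0, 0, 0, 0, 0]]
  ]
}}

```text
time: 6.2
ee_pos: [0.5627, -0.1922, 0.103]
tcp_rot: [-180.0, 0.0, 160.5]
wrist_force: [1.3, -2.0, 9.1]
opening: -0.0
```

{"op": "servo_tool", "data": {
  "motion": [
    [[0, 0, 0.7, 0, 0, 0], [0, 0, 0.7, 0, 0, 0], [0, 0, 0, 0, 0, 0]]
  ]
}}

```text
time: 6.5
ee_pos: [0.5627, -0.1922, 0.1029]
tcp_rot: [180.0, 0.1, 160.5]
wrist_force: [-2.2, -1.5, 17.5]
opening: 0.0003
```

Tab A is at its stop too (17.5 N, z 0.1029). Next is B.

{"op": "servo_tool", "data": {
  "motion": [
    [[0, 0, -35, 0, 0, 0], [37.4, -4.2, 0, 0, 0, 0], [37.4, -4.2, 0, 0, 0, 0], [37.4, -4.2, 0, 0, 0, 0], [37.4, -4.2, 0, 0, 0, 0]]
  ]
}}

```text
time: 7.0
ee_pos: [0.4135, -0.1572, 0.1348]
tcp_rot: [180.0, -0.2, 160.5]
wrist_force: [0.5, -0.1, 0.3]
opening: -0.0005
```

{"op": "servo_tool", "data": {
  "motion": [
    [[0, 0, 0, 0, 0, 0], [0, 0, 0, 0, 0, 0]]
  ]
}}

```text
time: 7.2
ee_pos: [0.4151, -0.1578, 0.1357]
tcp_rot: [180.0, -0.0, 160.5]
wrist_force: [1.4, 0.3, 0.5]
opening: 0.0001
```

Run:
```python
from h import *
p=bot.camera('side');a=cv2.resize(p['color'][180:300,300:440,::-1],(420,360))
b=bot.camera('wrist')['color'][:,:,::-1];b=cv2.resize(b,(380,285))
c=np.zeros((360,800,3),np.uint8);c[:,:420]=a;c[:285,420:]=b;cv2.imwrite('pics/c3.png',c);print(bot.get_obs()['wrist_force'],bot.get_obs()['ee_pos'])
```

```text
[-0.23437336  0.27896533  0.42023942] [ 0.41614348 -0.15812797  0.13569161]
```

View pics/c3.png

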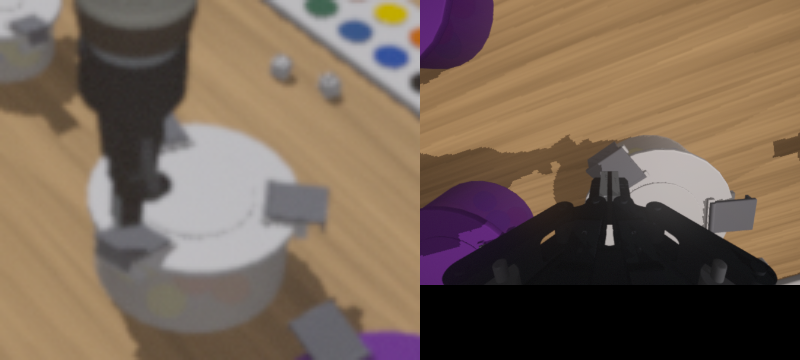

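The fingers are over tab B (wrist (612,165)). I'll press it.

{"op": "servo_tool", "data": {
  "motion": [
    [[0, 0, 8, 0, 0, 0], [0, 0, 7, 0, 0, 0], [0, 0, 4, 0, 0, 0], [0, 0, 4, 0, 0, 0], [0, 0, 3, 0, 0, 0]]
  ]
}}

```text
time: 7.8
ee_pos: [0.4158, -0.1582, 0.1098]
tcp_rot: [-180.0, -0.0, 160.5]
wrist_force: [-3.0, -0.6, 4.6]
opening: 0.0002
```

{"op": "servo_tool", "data": {
  "motion": [
    [[0, 0, 2, 0, 0, 0], [0, 0, 2, 0, 0, 0], [0, 0, 1, 0, 0, 0], [0, 0, 1, 0, 0, 0], [0, 0, 0, 0, 0, 0]]
  ]
}}

```text
time: 8.3
ee_pos: [0.4158, -0.1582, 0.1039]
tcp_rot: [-180.0, 0.0, 160.5]
wrist_force: [-1.8, -1.2, 1.5]
opening: 0.0
```

{"op": "servo_tool", "data": {
  "motion": [
    [[0, 0, 0.7, 0, 0, 0], [0, 0, 0.7, 0, 0, 0], [0, 0, 0, 0, 0, 0]]
  ]
}}

```text
time: 8.6
ee_pos: [0.4158, -0.1582, 0.103]
tcp_rot: [-180.0, 0.0, 160.5]
wrist_force: [-3.9, -0.3, 8.2]
opening: -0.0002
```

{"op": "servo_tool", "data": {
  "motion": [
    [[0, 0, 0.7, 0, 0, 0], [0, 0, 0.6, 0, 0, 0], [0, 0, 0, 0, 0, 0]]
  ]
}}

```text
time: 8.9
ee_pos: [0.4159, -0.1583, 0.1029]
tcp_rot: [-180.0, 0.1, 160.5]
wrist_force: [-7.8, 1.3, 19.2]
opening: 0.0002
```

All three reached the stop. I'll lift and move clear to look.

{"op": "servo_tool", "data": {
  "motion": [
    [[0, 0, -30, 0, 0, 0], [0, 0, -40, 0, 0, 0], [0, 0, -40, 0, 0, 0], [0, 0, -40, 0, 0, 0], [26, 37, 0, 0, 0, 0]]
  ]
}}

```text
time: 9.4
ee_pos: [0.4062, -0.1168, 0.2557]
tcp_rot: [180.0, 0.4, 160.3]
wrist_force: [0.7, 1.0, 0.3]
opening: 0.0002
```

{"op": "servo_tool", "data": {
  "motion": [
    [[26, 37, 0, 0, 0, 0], [26, 37, 0, 0, 0, 0], [26, 37, 0, 0, 0, 0], [26, 37, 0, 0, 0, 0], [26, 37, 0, 0, 0, 0]]
  ]
}}

```text
time: 9.9
ee_pos: [0.342, 0.1049, 0.2511]
tcp_rot: [179.9, 0.0, 160.5]
wrist_force: [1.0, 0.1, 0.6]
opening: 0.0001
```

{"op": "servo_tool", "data": {
  "motion": [
    [[26, 37, 0, 0, 0, 0], [26, 37, 0, 0, 0, 0], [0, 0, 0, 0, 0, 0]]
  ]
}}

```text
time: 10.2
ee_pos: [0.3167, 0.1947, 0.2508]
tcp_rot: [179.9, -0.1, 161.0]
wrist_force: [0.1, -0.6, -0.7]
opening: 0.0001
```

Run:
```python
from h import *
import pickle
q=np.load('q.npy');out=[];Q={}
for n,(x,y) in {'top':(290,120),'side':(310,190)}.items():
    p=bot.camera(n);save(p,n+'1');Q[n]=p
    im=cv2.resize(p['color'][y:y+130,x:x+130,::-1],None,fx=3,fy=3,interpolation=cv2.INTER_CUBIC)
    T=lambda X:((proj(p,X)-[x,y]+.5)*3).astype(int)
    for i in range(3):
        cv2.polylines(im,[T(tab(q[0],q[1],q[2]-i*2*np.pi/3,0)[:4])],True,(0,255,0))
        cv2.polylines(im,[T(tab(q[0],q[1],q[2]-i*2*np.pi/3,.3)[:4])],True,(0,0,255))
    out.append(im)
cv2.imwrite('pics/end.png',np.hstack(out));pickle.dump(Q,open('P1.pkl','wb'))
print(bot.get_obs()['wrist_force'],bot.get_obs()['ee_pos'])
```

```text
[ 0.03503956 -0.02093155  0.37351065] [0.31793818 0.19131457 0.25094665]
```

View pics/end.png

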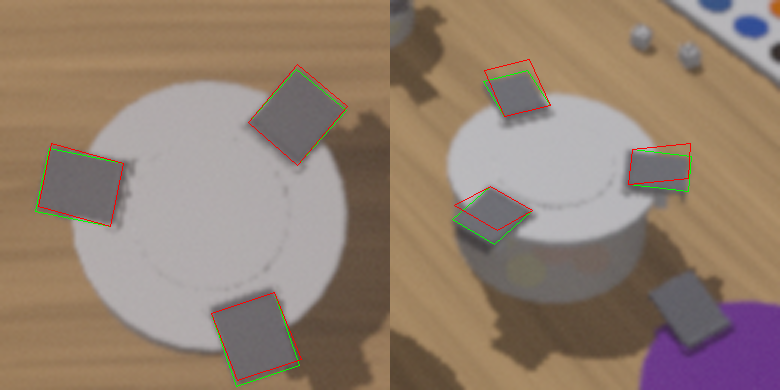

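View pics/side1.png

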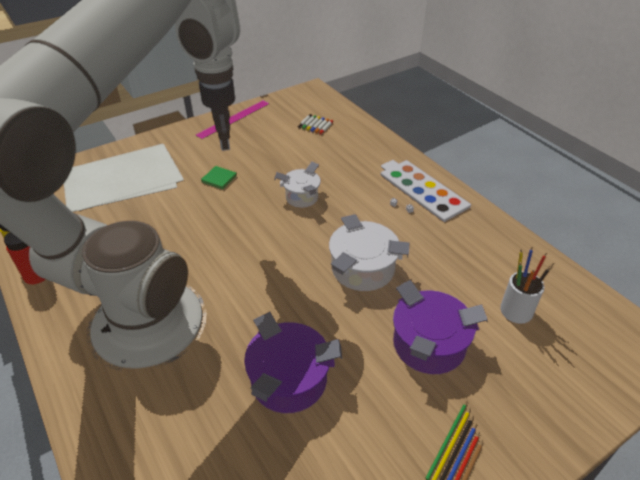

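In the side crop all three tabs now match the green flat outlines, at (517,93), (658,170) and (493,213), and no longer match the red raised ones. The small tub at (302,187) still has its tabs up and nothing else has moved. I'll hand it in.

```bash
python3 -c "
from workcell import bot
print(bot.job_done());o=bot.get_obs();print(o['time'],o['wrist_force'])"
```

```text
the job is handed in; nothing more can be done
None
the job is handed in; nothing more can be done
```

All three snap tabs on the large white tub are pressed flat, and the job is handed in at about 10.3 s. I pressed them one at a time with the shut fingertips.

- **Force and height:** on each tab the force rose to 17–19 N while the TCP height held at 0.1029 m. That puts the fingertips at the expected 84 mm stop.
- **Final pictures:** with the arm clear, the side view shows all three tabs on the flat outline of the fitted model. The top view agrees but separates flat from raised only weakly. The small tub's tabs still stand up, and the purple tubs were not touched.
- **Disagreements:** the first fit, from the detector boxes, was about 2 px off in the top view, so I redid it from the image masks before moving. Fits from each camera alone differed by up to about 4.5 mm, and some fitted starting tilts (down to about 11–12°) fell below the stated 14–20°. The fingertips still landed on every tab.
- **Not checked:** after hand-in the state could no longer be read. The last reading before it showed no contact force.

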